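# Unclip the top tray from a nested stack

## Task

Three folded steel parts trays are nested and clipped into one another. Free the top tray, leaving the two below clipped together and standing where they are, and set it down, without dropping it, the right way up in the middle of the cork mat, lying flat and square to it. Pulled straight up, it drags the others along, but pushing its tail end down pops its nose out of the clip; leave the other things on the bench alone.

Things in the scene. Friction and masses are not known exactly. Their poses are not given: they have to be found in the camera images.
- tray_top: Top one of three identical open trays of folded bare steel, 0.11 kg, 137 mm long (x), 68 wide (y), 41 high. Origin: middle of the floor, level with the undersides of its 5 mm feet; x points to the nose, z up. Floor 110 x 49 mm, its top face 7 mm above the origin. Sides lean out 12 degrees, the tail wall 28 degrees; tail rim at x = -69, top at z = 33 mm.
- tray_top_grip (a point): Point above the top tray's origin at rim height (z = 41 mm): where to grip, across y, on the round rims of the long sides. Rims: outer edges at y = +-34 mm, from x = -53 to +53 mm. In the stack only the upper 18 mm of these sides stand above the rims of the tray below, which are just as wide.
- tray_top_tail (a point): Point on the top tray's floor near the tail, x = -42, y = 0, z = +7 mm from its origin: the place to press straight down. Bare floor round it: 45 mm across, from x = -53 to -12 mm. Pressed here with about 11 to 16 N, the tray rocks about the middle tray's rear bosses and the nose snaps out upward; the point sinks 5 to 6 mm and the force then drops.
- tray_top_nose (a point): Point of the top tray at the nose: x = +60, y = 0, z = +38 mm from its origin. The nose is the end with a 29 mm wide cut-out and a dark spring tongue in front of it. Once popped, with the finger gone, the nose stays propped about 8 mm higher than clipped (tray tilted nose up about 0.13 rad); then it lifts straight off.
- tray_middle: The tray under the top one, identical, same axes; its origin is 18 mm below the top tray's while nested. Its spring tongue holds the top tray's nose down with about 6 N, more than it takes to drag the stack up. It must stay where it is.
- tray_middle_boss (a point): Midway between the tops of the middle tray's two rear bosses (x = -8, y = +-14, z = 23 mm from its origin; 8 mm across). The top tray's floor rests on these and on two front bosses at x = +36 mm; behind them nothing supports it, so it can rock tail down. Each tray has the same four bosses.
- tray_middle_nose (a point): The same nose point (x = +60, z = +38 mm) on the middle tray; shows whether the middle tray is being dragged up. While clipped, the top tray's nose point is 18 mm above it.
- tray_bottom: The lowest tray, standing on the bench and clipped to the middle one in the same way. It differs only in two more bosses near its tail, so that the middle tray cannot rock. The three are told apart only by their place in the stack. It must stay where it is.
- mat: Fixed brown cork mat 210 x 144 x 4 mm flat on the bench; origin at the middle of its underside, x along the 210 mm side, top at z = 4 mm. The tray lies along it, nose either way.
- solder_spool: Bystander: small spool, 40 mm across and 22 mm high, origin under its centre.
- tape_measure: Bystander: tape measure, 35 x 67 x 60 mm, origin under its centre.
- cast_box: Bystander: grey cast box, 86 x 86 x 58 mm, origin under its centre.
Mind the look-alikes: they are no part of the job. Leave any blue look-alike of the tray_top alone.

How it is judged:
On the way, in this order (a step that is already met when the one before it is completed fails the run):
1. the top tray's nose has popped out of the clip (z of tray_top_nose in the frame of tray_middle above 0.061 m), for 0.1 s.
2. the top tray is lifted clear of the stack (z of tray_top in the frame of tray_middle above 0.045 m), for 0.1 s.
At the end, for the whole second after the job is handed in: The top tray lies flat and upright (within 0.05 rad) and at rest on the cork mat, its origin within 25 mm of the mat's middle and its long axis within 0.2 rad of the mat's; the middle and bottom trays are still clipped together, level and within 15 mm of where they were (horizontal distance between tray_top and mat below 0.025 m and angle between the x axis of tray_top and the x axis of mat, either way round below 0.2 rad and angle between tray_top's own z axis and vertical below 0.05 rad and height (world z) of tray_top below 0.008 m and linear speed of tray_top below 0.02 m/s and z of tray_middle in the frame of tray_bottom below 0.0205 m and angle between tray_middle's own z axis and vertical below 0.04 rad and distance of each of tray_middle, tray_bottom from where it was at the start of the episode below 0.015 m); the robot touches nothing.
It fails at once if the tray below was dragged up or shoved (its middle or its nose moved more than 15 mm) (distance of any of tray_middle, tray_middle_nose, tray_bottom from where it was at the start of the episode above 0.015 m).
It fails at once if the top tray was dropped (it fell onto the bench or mat from more than about 20 mm) (linear speed of tray_top above 0.6 m/s and height (world z) of tray_top below 0.03 m).
It fails at once if a bystander was moved more than 30 mm (distance of any of solder_spool, tape_measure, cast_box from where it was at the start of the episode above 0.03 m).
It also fails if it takes over 48 s, if anything falls off the work surface, if the arm or the gripper's body presses on something with over 40 N, if the wrist force passes 120 N, or if a joint passes its speed limit or range.

## Robot

A 6-joint arm with a two-finger parallel gripper is mounted at the origin on a cart in front of the work surface, level with it; the furniture and walls round the work are solid. World frame = base frame: x ahead of the robot, y to its left, z up, the work surface at z = 0. Lengths are in m, angles in rad, forces in N, time in s.
With the tool pointing down it reaches from about 0.35 to 0.775 m from the base axis. Payload 5.5 kg.
Tool frame: the origin (TCP) lies at the very end of the fingers, on their centre line; the grasp point (between the pads) lies env.hold_point_z behind it (env.hold_point_z is the distance from the TCP to the grasp point, in m); z points along the fingers, y is the line along which they close (so a half turn about z gives the same grasp; the last joint's range is limited). The gripper opens to 85 mm and grips with 20 to 120 N. Pads are 22 mm wide; open, the fingers measure 114 mm over their backs; the gripper's body (76 mm by 85 mm) begins 54 mm behind the grasp point. The pads swing forward as they close: fully open they stand 13 mm farther back than shut.
Start: joints at [1.081, 0.313, 0.046, 1.304, 0, 1.431], TCP at [0.197, 0.54, 0.231] pointing down, gripper open.
Joint ranges: [-2.76, 2.76], [-0.86, 1.69], [-1.03, 1.26], [-2.2, 2.34], [-1.47, 1.5], [-3.14, 3.14]. Speed limits (rad/s): [2.57, 2.57, 3.14, 3.14, 3.14, 3.14].

## Interface

Orientations are given as a unit quaternion [w, x, y, z].
In Python, from workcell import env gives the robot as it stands.
- The arm moves only by the tool carry_out, never from a script. Its argument "steps" is a list of rows, each a list of 3 entries, a list of its own where there are three numbers: the turn, a rotation vector about the tool's x, y, z in degrees, then the shift along the tool's x, y, z in cm, then the closure in counts, from 0 (fully open) to 255 (shut). A call has exactly 8 rows; each row is the pose to reach, as a shift and turn from the pose commanded when the call began, along the tool's axes at that moment; what a row does not reach only later rows make up. A row lasts 1/8 s, in which the tool goes at most 62.5 mm and 10.7 degrees, less where a joint would pass 70% of its speed; a pose out of reach is approached as far as the arm can. A call with a gripper value outside its range is refused whole. The fingers move at their own pace and stop on an object; "force" is the grip in N (left out, the last holds). Time passes only in rows, so rows that repeat a pose let the fingers close, or fill a call up. It gives the time, the measured TCP pose, the force, the opening and the grip force at its end, in the units of the state.
- env.get_state(): the state, without advancing time (a new reading comes with each control period).
- env.read_camera(name): name is "side" or "top"; returns (picture, depth): 480x640x3 uint8, red, green, blue; 480x640 float32, m along the optical axis (not along the pixel's ray), 0 where there is no reading.
- env.get_calibration(name): a dict with "fx", "fy", "cx", "cy" (pixels), "origin" and "orientation" of the camera in the world. Camera axes: x right, y up, looking along -z (the intrinsics and any distortion apply to the point x, -y, -z); pixel columns grow to the right and rows downward; lengths in m; the calibration is good to about 2 mm. A picture is of the moment at which its call begins. get_calibration takes no time and is no camera call.
- env.hand_in(): hands the job in; it is judged then, once.
The state is a dict: "clock": time; "joint_pos": joint angles; "qvel": joint speeds; "tau": joint torques, N m; "tcp_pos": TCP position; "orientation": TCP orientation; "wrist_force": force on the tool from outside, world axes, zero at the start; "ft_torque": the same for the moment, N m; "finger_gap": finger opening in m; "grip_force": force on a finger pad.
Only numpy, scipy, OpenCV 4.12 (cv2) and the standard library are available. Lean on these libraries where they do the work, as an engineer would, in place of code of your own. Each camera call takes 0.05 s, during which the arm holds its last target. There are 200 camera calls.

## Working session

There is one attempt and no reset: what is moved stays moved. The work goes in short steps, Python scripts to look and compute and a tool call to move; the robot and the scene stay as the last step left them, time stands still between calls to the robot, and variables do not carry over. Pictures are saved under pics/ and viewed, at most 11 in all, crops included, and the job is handed in when it is done.

Besides the shell and the picture viewer there is one more tool, called after "Request:" as a command line: name --argument value ..., lists and objects as JSON in quotes. carry_out: Moves the arm, as the interface text tells. Its arguments: {"type":"object","properties":{"steps":{"type":"array","items":{"type":"array"}},"force":{"type":"number"}},"required":["steps"]}

```bash
mkdir -p pics; cat > h.py <<'E'
from workcell import env
import numpy as np, cv2
from scipy.spatial.transform import Rotation as R
def cam(n):
    p,d=env.read_camera(n); c=env.get_calibration(n); return p,d,c
def rot(q): return R.from_quat([q[1],q[2],q[3],q[0]])
def pts(d,c):
    v,u=np.mgrid[0:480,0:640]
    P=np.stack([(u-c['cx'])/c['fx']*d,-(v-c['cy'])/c['fy']*d,-d],-1)
    return (rot(c['orientation']).apply(P.reshape(-1,3))+c['origin']).reshape(480,640,3)
E
python3 - <<'E'
from h import *
for n in('top','side'):
    p,d,c=cam(n); print(n,c); cv2.imwrite(f'pics/{n}0.png',p[:,:,::-1]); np.savez(f'{n}0.npz',p=p,d=d)
print(env.get_state(),env.hold_point_z)
E
```

```text
top {'fx': 584.7215373615217, 'fy': 584.7215373615217, 'cx': 321.8784234322695, 'cy': 248.29709593225448, 'origin': array([ 0.37730277, -0.00194466,  1.16651656]), 'orientation': array([ 0.71457627,  0.05695205, -0.05276035, -0.69523634])}
side {'fx': 458.5488994452789, 'fy': 458.5488994452789, 'cx': 317.7582938381853, 'cy': 240.64380926081168, 'origin': array([ 0.60470661, -0.67985367,  0.55572658]), 'orientation': array([0.88774697, 0.45826462, 0.02530573, 0.03547508])}
{'clock': 0.1, 'joint_pos': array([1.08139889e+00, 3.13924362e-01, 4.51060081e-02, 1.30357874e+00,
       1.58082266e-05, 1.43119831e+00]), 'qvel': array([-0.00060414, -0.00197923,  0.00286309,  0.00086864, -0.00079707,
       -0.00166407]), 'tau': array([ 3.73058865e-03, -4.81725061e+01,  2.99245048e+01,  1.27343897e-02,
       -1.70753051e-04, -5.83610344e-06]), 'tcp_pos': array([0.19685319, 0.53978673, 0.23050405]), 'orientation': array([-2.55105626e-04,  1.74009330e-01,  9.84743679e-01, -7.58679493e-04]), 'wrist_force': array([ 0.35094116,  0.27333369, -0.53681304]), 'ft_torque': array([ 0.01990198,  0.01064676, -0.01650338]), 'grip_force': 0.0, 'finger_gap': 0.08565545177395452} 0.0187
```

View pics/top0.png

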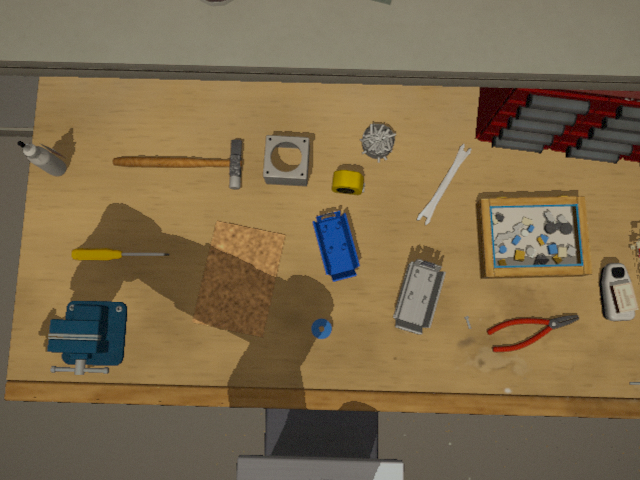

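View pics/side0.png

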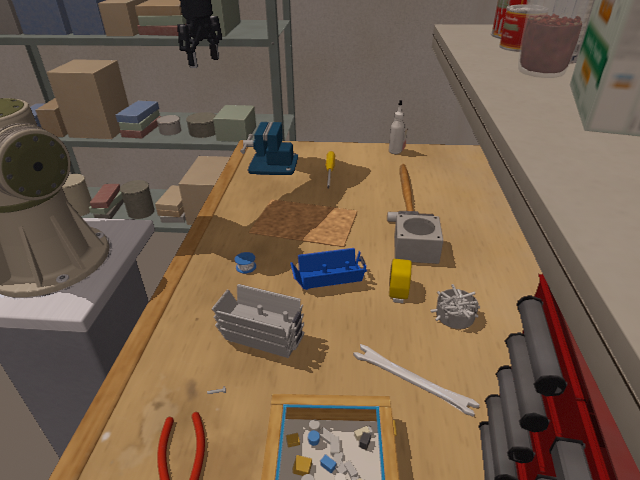

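The grey stack of three is at top (418,297) and side (260,320). The blue single tray at top (337,244) is the look-alike and stays put. I'll confirm with an enlarged crop and measure from the depth.

```bash
python3 - <<'E'
from h import *
z=np.load('top0.npz'); p,d=z['p'],z['d']; P=pts(d,env.get_calibration('top'))
zs=np.load('side0.npz'); ps,ds=zs['p'],zs['d']; S=pts(ds,env.get_calibration('side'))
a=cv2.resize(p[245:345,375:465],None,fx=6,fy=6,interpolation=cv2.INTER_CUBIC)[:, :400]if 0 else cv2.resize(p[245:345,375:465],(400,444),interpolation=cv2.INTER_CUBIC)
b=cv2.resize(ps[275:365,200:315],(400,313),interpolation=cv2.INTER_CUBIC)
o=np.zeros((444,800,3),np.uint8);o[:,:400]=a;o[:313,400:]=b;cv2.imwrite('pics/crop1.png',o[:,:,::-1])
bench=P[330:345,300:400,2];print('bench z',np.median(bench))
def rect(m,Q,nm):
    q=Q[m]; r=cv2.minAreaRect(q[:,:2].astype(np.float32)); print(nm,len(q),'z',np.percentile(q[:,2],[5,50,95]).round(4),np.round(r[0],4),np.round(r[1],4),round(r[2],1))
    print(cv2.boxPoints(r).round(3).tolist())
reg=np.zeros((480,640),bool);reg[245:345,380:460]=1
rect(reg&(P[...,2]>.064)&(P[...,2]<.09),P,'toprim')
rect(reg&(P[...,2]>.03)&(P[...,2]<.09),P,'stack')
regs=np.zeros((480,640),bool);regs[275:365,200:315]=1
rect(regs&(S[...,2]>.066)&(S[...,2]<.09),S,'toprim side')
f=reg&(P[...,2]>.037)&(P[...,2]<.048);rect(f,P,'floor')
hsv=cv2.cvtColor(p,cv2.COLOR_RGB2HSV)
m=(hsv[...,0]<14)&(hsv[...,1]>90);mm=np.zeros_like(m);mm[212:345,185:295]=1
m=cv2.morphologyEx((m&mm).astype(np.uint8),cv2.MORPH_OPEN,np.ones((5,5)))
m=cv2.morphologyEx(m,cv2.MORPH_CLOSE,np.ones((9,9)))
rect((m>0)&(P[...,2]<.012),P,'mat')
E
```

```text
bench z 0.00046226838484952903
toprim 589 z [0.0648 0.074  0.079 ] [ 0.4633 -0.1769] [0.0684 0.1341] 74.7
[[0.38999998569488525, -0.19200000166893005], [0.5189999938011169, -0.2280000001192093], [0.5370000004768372, -0.16200000047683716], [0.40799999237060547, -0.12600000202655792]]
stack 2622 z [0.0402 0.0464 0.0769] [ 0.4641 -0.1772] [0.0685 0.1358] 74.4
[[0.3889999985694885, -0.19200000166893005], [0.5199999809265137, -0.2280000001192093], [0.5389999747276306, -0.16300000250339508], [0.40799999237060547, -0.12600000202655792]]
toprim side 942 z [0.0665 0.0725 0.0777] [ 0.4624 -0.1794] [0.0706 0.1354] 74.5
[[0.3880000114440918, -0.19499999284744263], [0.5180000066757202, -0.23100000619888306], [0.5370000004768372, -0.16300000250339508], [0.40700000524520874, -0.12700000405311584]]
floor 1411 z [0.0397 0.0434 0.0469] [ 0.4648 -0.1729] [0.0606 0.1345] 75.5
[[0.3919999897480011, -0.1850000023841858], [0.5220000147819519, -0.21899999678134918], [0.5370000004768372, -0.1599999964237213], [0.40700000524520874, -0.12700000405311584]]Traceback (most recent call last):
  File "<stdin>", line 21, in <module>
  File "<stdin>", line 9, in rect
    return _quantile_unchecked(
        a, q, axis, out, overwrite_input, method, keepdims, weights)
    return _ureduce(a,
                    func=_quantile_ureduce_func,
    ...<5 lines>...
                    overwrite_input=overwrite_input,
                    method=method)
    r = func(a, **kwargs)
    result = _quantile(arr,
                       quantiles=q,
    ...<2 lines>...
                       out=out,
                       weights=wgt)
    slices_having_nans = np.isnan(arr[-1, ...])
                                  ~~~^^^^^^^^^
IndexError: index -1 is out of bounds for axis 0 with size 0
```

View pics/crop1.png

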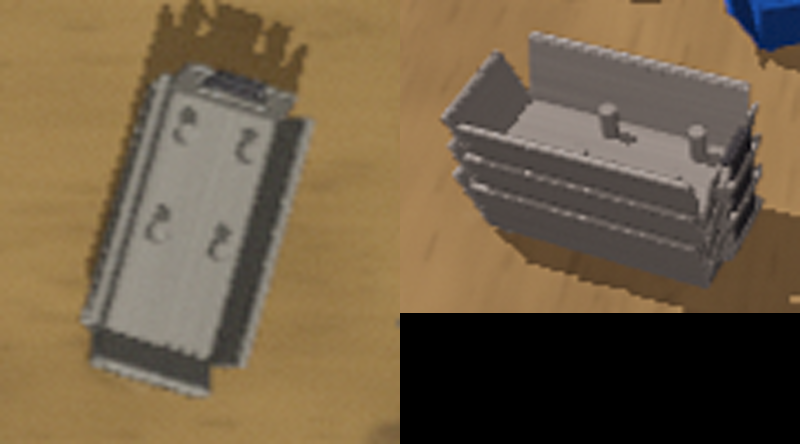

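Crop: three nested grey trays. The nose, with its dark tongue, is at crop (235,85), away from the robot; the tail is at (150,375); four bosses show on bare floor. This fits the stack, with yaw about -15.5° and centre about (0.463,-0.178). Next is the mat.

```bash
cat >> h.py <<'E'
def plane(uv,c,z):
    uv=np.atleast_2d(uv).astype(float)
    r=rot(c['orientation']).apply(np.stack([(uv[:,0]-c['cx'])/c['fx'],-(uv[:,1]-c['cy'])/c['fy'],-np.ones(len(uv))],-1))
    o=np.array(c['origin']); return o+r*((z-o[2])/r[:,2])[:,None]
def go(target,yaw_y=None,s=None):
    "shift in tool cm, tool-z turn deg (tool y direction to yaw_y deg)"
    s=s or env.get_state(); q=rot(s['orientation']); ty=q.apply([0,1,0])
    sh=q.inv().apply(np.array(target)-s['tcp_pos'])*100
    t=None
    if yaw_y is not None: t=-((yaw_y-np.degrees(np.arctan2(ty[1],ty[0]))+90)%180-90)
    print('shift',sh.round(2),'turnz',t)
E
python3 - <<'E'
from h import *
z=np.load('top0.npz'); p=z['p']; c=env.get_calibration('top')
lab=cv2.cvtColor(p,cv2.COLOR_RGB2HSV)
for u,v in[(245,235),(270,245),(240,280),(220,310),(300,300),(200,180),(180,290),(255,350),(300,220)]: print((u,v),lab[v,u],p[v,u])
rx=p[...,0].astype(float)/(p[...,2]+1); rg=p[...,0].astype(float)/(p[...,1]+1)
bl=cv2.GaussianBlur(p,(0,0),2).astype(float); rg=bl[...,0]/(bl[...,1]+1)
print([round(rg[v,u],2) for u,v in[(245,235),(270,245),(240,280),(220,310),(300,300),(200,180),(180,290),(255,350),(300,220)]])
m=np.zeros((480,640),np.uint8); m[212:345,180:295]=(rg>1.42)[212:345,180:295]
m=cv2.morphologyEx(m,cv2.MORPH_OPEN,np.ones((5,5)))
k=max(cv2.findContours(m,0,2)[0],key=cv2.contourArea)
W=plane(k[:,0],c,.004)[:,:2].astype(np.float32); print(cv2.minAreaRect(W), cv2.minAreaRect(k))
o=p.copy();cv2.drawContours(o,[k],-1,(0,255,0),1);cv2.imwrite('pics/mat.png',cv2.resize(o[200:360,170:310],None,fx=3.5,fy=3.5)[:,:,::-1])
s=env.get_state()
cx=np.array([.463,-.178]);a=np.radians(-15.5);e=np.array([np.cos(a),np.sin(a)])
print('tail',cx-.042*e)
go([*(cx-.042*e),.10],74.5); go([.40,.2,.18],74.5)
E
```

```text
(245, 235) [ 17 141 183] [183 139  82]
(270, 245) [ 17 142 172] [172 129  76]
(240, 280) [ 14 156  95] [95 65 37]
(220, 310) [ 16 153  90] [90 64 36]
(300, 300) [ 18 148  95] [95 73 40]
(200, 180) [ 19 133 153] [153 124  73]
(180, 290) [ 20 149  96] [96 77 40]
(255, 350) [ 18 146  98] [98 76 42]
(300, 220) [ 20 129 164] [164 136  81]
[np.float64(1.31), np.float64(1.32), np.float64(1.37), np.float64(1.39), np.float64(1.26), np.float64(1.24), np.float64(1.27), np.float64(1.26), np.float64(1.22)]Traceback (most recent call last):
  File "<stdin>", line 10, in <module>
ValueError: max() iterable argument is empty
```

```bash
python3 - <<'E'
from h import *
z=np.load('top0.npz'); p=z['p']; c=env.get_calibration('top')
bl=cv2.GaussianBlur(p,(0,0),1.5).astype(float); rg=bl[...,0]/(bl[...,1]+1)
m=np.zeros((480,640),np.uint8); m[212:345,180:295]=(rg>1.29)[212:345,180:295]
m=cv2.morphologyEx(m,cv2.MORPH_CLOSE,np.ones((9,9)))
m=cv2.morphologyEx(m,cv2.MORPH_OPEN,np.ones((15,15)))
k=max(cv2.findContours(m,0,2)[0],key=cv2.contourArea)
W=plane(k[:,0],c,.004)[:,:2].astype(np.float32); print(cv2.minAreaRect(W), cv2.minAreaRect(k))
o=p.copy();cv2.drawContours(o,[k],-1,(0,255,0),1);cv2.imwrite('pics/mat.png',cv2.resize(o[200:360,170:310],None,fx=3.5,fy=3.5)[:,:,::-1])
cx=np.array([.463,-.178]);a=np.radians(-15.5);e=np.array([np.cos(a),np.sin(a)])
print('tail',cx-.042*e)
go([*(cx-.042*e),.10],74.5); go([.40,.2,.18],74.5)
E
```

```text
((0.4941074848175049, 0.17171180248260498), (0.14992234110832214, 0.21279142796993256), 80.51579284667969) ((238.65121459960938, 278.9609680175781), (75.15110778808594, 106.23125457763672), 12.094757080078125)
tail [ 0.42252752 -0.16677599]
shift [-45.42 -58.62  13.13] turnz -4.542020436101382
shift [-30.73 -24.95   5.08] turnz -4.542020436101382
```

View pics/mat.png

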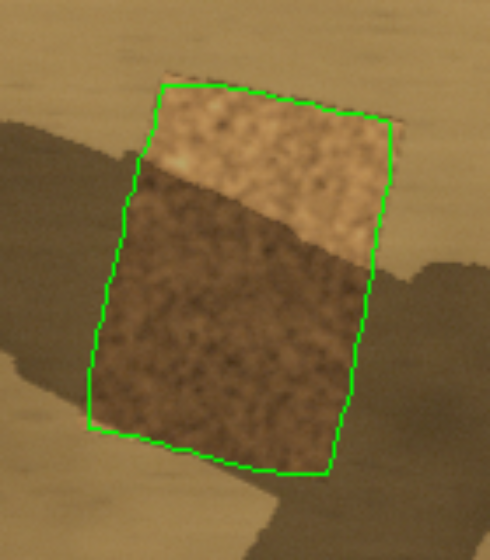

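Mat: crop corners about (165,75), (403,122), (328,475), (88,430), giving centre about (0.494,0.170) and yaw about -9.5°. The measured size of 213x150 mm fits. Moving to above the tail with the fingers shut.

Request:
carry_out --steps '[[[0,0,-4.5],[-30,-25,5],255],[[0,0,-4.5],[-30,-25,5],255],[[0,0,-4.5],[-30,-25,5],255],[[0,0,-4.5],[-30,-25,5],255],[[0,0,-4.5],[-30,-25,5],255],[[0,0,-4.5],[-45.4,-58.6,10],255],[[0,0,-4.5],[-45.4,-58.6,10],255],[[0,0,-4.5],[-45.4,-58.6,10],255]]' --force 40

```text
clock: 1.1
tcp_pos: [0.382, 0.0868, 0.166]
orientation: [0.0, 0.135, 0.991, 0.0]
wrist_force: [0.9, -0.8, -0.2]
finger_gap: 0.0003
grip_force: 0.0
```

```bash
python3 -c "
from h import *
s=env.get_state();print(s['clock'],s['tcp_pos'],s['finger_gap'],s['wrist_force']);go([.4225,-.1668,.075],74.5)"
```

```text
1.1 [0.38197298 0.08684323 0.1659942 ] 0.000293878357837783 [ 0.90765055 -0.78469291 -0.24425255]
shift [-10.69 -23.36   9.1 ] turnz -0.024085488919510567
```

Request:
carry_out --steps '[[[0,0,0],[-10.7,-23.4,5],255],[[0,0,0],[-10.7,-23.4,5],255],[[0,0,0],[-10.7,-23.4,5],255],[[0,0,0],[-10.7,-23.4,5],255],[[0,0,0],[-10.7,-23.4,5],255],[[0,0,0],[-10.7,-23.4,5],255],[[0,0,0],[-10.7,-23.4,5],255],[[0,0,0],[-10.7,-23.4,5],255]]'

```text
clock: 2.1
tcp_pos: [0.4224, -0.1639, 0.1166]
orientation: [0.0, 0.134, 0.991, 0.0]
wrist_force: [1.0, -0.4, 1.1]
finger_gap: 0.0
grip_force: 0.0
```

```bash
python3 -c "
from h import *
s=env.get_state();print(s['clock'],s['tcp_pos'],s['wrist_force']);go([.4225,-.1668,.05],74.5)
p,d,c=cam('side');cv2.imwrite('pics/s1.png',cv2.resize(p[200:380,180:380],(800,600)[:1]+(720,))[:600,:,::-1])"
```

```text
2.1 [ 0.42243741 -0.16391823  0.11663004] [ 0.96904808 -0.42899105  1.06453576]
shift [-0.08 -0.28  6.66] turnz 0.09346960211713906
```

View pics/s1.png

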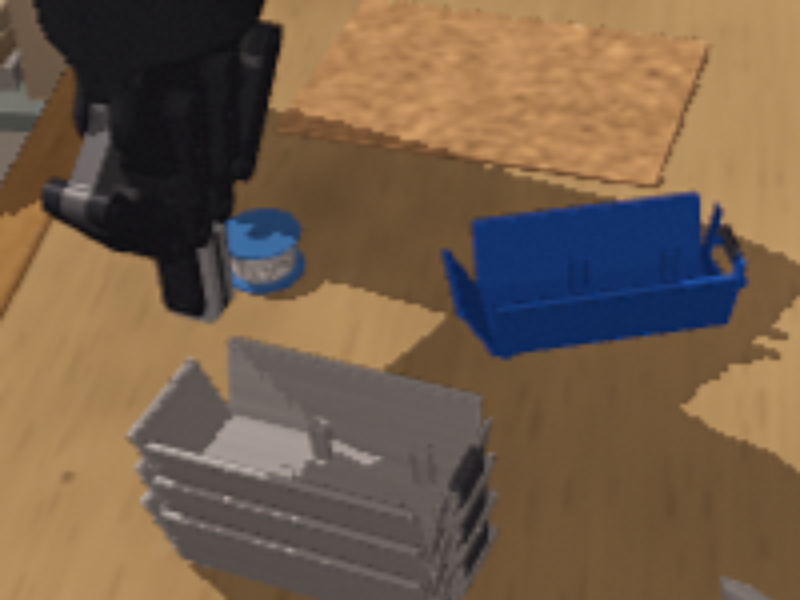

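The shut fingers, at crop (205,310), hang above the tail end of the grey stack. I'll descend to just over the floor, which is at about 0.043.

Request:
carry_out --steps '[[[0,0,0],[0,-0.3,2],255],[[0,0,0],[0,-0.3,4],255],[[0,0,0],[0,-0.3,5],255],[[0,0,0],[0,-0.3,6],255],[[0,0,0],[0,-0.3,6.4],255],[[0,0,0],[0,-0.3,6.6],255],[[0,0,0],[0,-0.3,6.7],255],[[0,0,0],[0,-0.3,6.8],255]]'

```text
clock: 3.15
tcp_pos: [0.4219, -0.1684, 0.0486]
orientation: [0.0, 0.135, 0.991, -0.0]
wrist_force: [0.4, -0.0, -0.7]
finger_gap: -0.0001
grip_force: 0.0
```

Request:
carry_out --steps '[[[0,0,0],[0,0,0.1],255],[[0,0,0],[0,0,0.2],255],[[0,0,0],[0,0,0.3],255],[[0,0,0],[0,0,0.4],255],[[0,0,0],[0,0,0.5],255],[[0,0,0],[0,0,0.6],255],[[0,0,0],[0,0,0.6],255],[[0,0,0],[0,0,0.6],255]]'

```text
clock: 4.15
tcp_pos: [0.422, -0.1684, 0.0426]
orientation: [0.0, 0.135, 0.991, -0.0]
wrist_force: [0.4, 1.2, 3.0]
finger_gap: 0.0003
grip_force: 1.5
```

Request:
carry_out --steps '[[[0,0,0],[0,0,0.05],255],[[0,0,0],[0,0,0.1],255],[[0,0,0],[0,0,0.15],255],[[0,0,0],[0,0,0.2],255],[[0,0,0],[0,0,0.25],255],[[0,0,0],[0,0,0.3],255],[[0,0,0],[0,0,0.3],255],[[0,0,0],[0,0,0.3],255]]'

```text
clock: 5.15
tcp_pos: [0.4215, -0.1682, 0.039]
orientation: [-0.0, 0.135, 0.991, 0.0]
wrist_force: [0.4, -0.6, 1.0]
finger_gap: -0.0
grip_force: 0.3
```

Request:
carry_out --steps '[[[0,0,0],[0,0,0.05],255],[[0,0,0],[0,0,0.1],255],[[0,0,0],[0,0,0.15],255],[[0,0,0],[0,0,0.2],255],[[0,0,0],[0,0,0.2],255],[[0,0,0],[0,0,0.2],255],[[0,0,0],[0,0,0.2],255],[[0,0,0],[0,0,0.2],255]]'

```text
clock: 6.15
tcp_pos: [0.4218, -0.1684, 0.0381]
orientation: [0.0, 0.135, 0.991, -0.0]
wrist_force: [-3.5, -0.2, 11.0]
finger_gap: 0.0001
grip_force: 5.2
```

```bash
cat > nose.py <<'E'
from h import *
import sys
p,d,c=cam('side');S=pts(d,c)
z0=np.load('side0.npz')['d'];S0=pts(z0,c)
e=np.array([np.cos(np.radians(-15.5)),np.sin(np.radians(-15.5))]);n=np.array([-e[1],e[0]])
for nm,Q in(('start',S0),('now',S)):
    r=Q[...,:2]-[.463,-.178];x=r@e;y=r@n
    for a,b in((-.05,-.02),(-.02,.01),(.01,.03),(.03,.05)):
        m=(x>a)&(x<b)&(abs(y)<.04)&(Q[...,2]<.1); zz=Q[...,2][m]
        print(nm,a,b,m.sum(),'z98 near/far',*[np.percentile(Q[...,2][m&k],97).round(4) for k in(y<-.02,y>.02)])
s=env.get_state();print(s['clock'],s['tcp_pos'],s['wrist_force'],s['finger_gap'])
cv2.imwrite(f'pics/{sys.argv[1]}.png',cv2.resize(p[230:380,180:380],(800,600))[:,:,::-1])
E
python3 nose.py s2
```

```text
start -0.05 -0.02 1171 z98 near/far 0.0759 0.0767
start -0.02 0.01 1223 z98 near/far 0.0769 0.0769
start 0.01 0.03 827 z98 near/far 0.0767 0.077
start 0.03 0.05 876 z98 near/far 0.0772 0.0777
now -0.05 -0.02 1381 z98 near/far 0.094 0.0974
now -0.02 0.01 1187 z98 near/far 0.077 0.0788
now 0.01 0.03 820 z98 near/far 0.0815 0.0817
now 0.03 0.05 911 z98 near/far 0.0843 0.0858
6.2 [ 0.42183017 -0.16837439  0.03808448] [-1.89557063  0.93372952 10.86898375] -0.00010753667905358086
```

The nose-end rim has risen 7–8 mm, so it has popped. I'll lift the finger straight up, then move over the grip point and open.

Request:
carry_out --steps '[[[0,0,0],[0,0,-1],255],[[0,0,0],[0,0,-3],255],[[0,0,0],[0,0,-6],255],[[0,0,0],[0,0,-8.5],255],[[0,0,0],[0,0,-8.5],200],[[0,0,0],[-3.8,0.1,-8.5],0],[[0,0,0],[-3.8,0.1,-8.5],0],[[0,0,0],[-3.8,0.1,-8.5],0]]'

```text
clock: 7.2
tcp_pos: [0.4574, -0.1768, 0.1212]
orientation: [-0.001, 0.135, 0.991, 0.001]
wrist_force: [1.0, -0.5, -0.9]
finger_gap: 0.0719
grip_force: 0.0
```

```bash
python3 nose.py s3; python3 -c "
from h import *
go([.459,-.177,.057],74.5)
p,d,c=cam('top');P=pts(d,c)"
```

```text
start -0.05 -0.02 1171 z98 near/far 0.0759 0.0767
start -0.02 0.01 1223 z98 near/far 0.0769 0.0769
start 0.01 0.03 827 z98 near/far 0.0767 0.077
start 0.03 0.05 876 z98 near/far 0.0772 0.0777
now -0.05 -0.02 1061 z98 near/far 0.0743 0.0753
now -0.02 0.01 1200 z98 near/far 0.0767 0.0777
now 0.01 0.03 827 z98 near/far 0.0789 0.0793
now 0.03 0.05 881 z98 near/far 0.0807 0.081
7.25 [ 0.45721705 -0.17679051  0.12132776] [-0.53606331  0.09005707 -0.61567003] 0.0790199484496624
shift [-0.19  0.02  6.43] turnz -0.038005790029416175
```

View pics/s3.png

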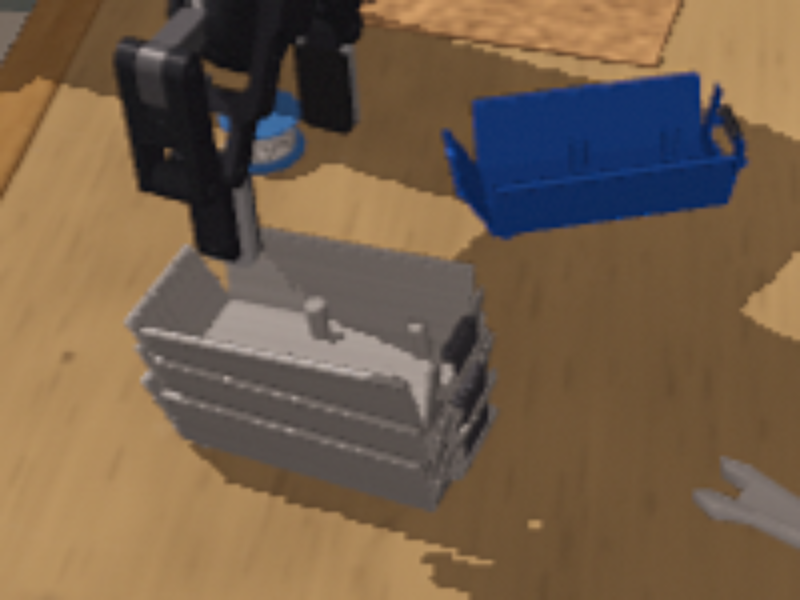

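The nose is raised only about half of the stated 8 mm (tilt about 0.07), so the clip may not be fully out. I'll press again, a little deeper.

Request:
carry_out --steps '[[[0,0,0],[3.6,-0.1,0],255],[[0,0,0],[3.6,-0.1,0],255],[[0,0,0],[3.6,-0.1,0],255],[[0,0,0],[3.6,-0.1,0],255],[[0,0,0],[3.6,-0.1,2],255],[[0,0,0],[3.6,-0.1,5],255],[[0,0,0],[3.6,-0.1,7],255],[[0,0,0],[3.6,-0.1,7.7],255]]'

```text
clock: 8.3
tcp_pos: [0.4233, -0.1685, 0.0442]
orientation: [-0.001, 0.135, 0.991, 0.0]
wrist_force: [0.4, -0.5, 0.2]
finger_gap: 0.0006
grip_force: 0.0
```

Request:
carry_out --steps '[[[0,0,0],[0,0,0.1],255],[[0,0,0],[0,0,0.2],255],[[0,0,0],[0,0,0.3],255],[[0,0,0],[0,0,0.4],255],[[0,0,0],[0,0,0.5],255],[[0,0,0],[0,0,0.6],255],[[0,0,0],[0,0,0.6],255],[[0,0,0],[0,0,0.6],255]]'

```text
clock: 9.3
tcp_pos: [0.4237, -0.1689, 0.0394]
orientation: [0.0, 0.135, 0.991, -0.0]
wrist_force: [0.0, -0.7, 1.3]
finger_gap: 0.0002
grip_force: 0.3
```

Request:
carry_out --steps '[[[0,0,0],[0,0,0.05],255],[[0,0,0],[0,0,0.1],255],[[0,0,0],[0,0,0.15],255],[[0,0,0],[0,0,0.2],255],[[0,0,0],[0,0,0.2],255],[[0,0,0],[0,0,0.2],255],[[0,0,0],[0,0,0.2],255],[[0,0,0],[0,0,0.2],255]]'

```text
clock: 10.3
tcp_pos: [0.424, -0.169, 0.0384]
orientation: [0.001, 0.135, 0.991, -0.0]
wrist_force: [-2.2, 0.7, 10.8]
finger_gap: -0.0001
grip_force: 5.7
```

```bash
python3 nose.py s4|grep -v start
```

```text
now -0.05 -0.02 1351 z98 near/far 0.0937 0.0979
now -0.02 0.01 1177 z98 near/far 0.0773 0.0783
now 0.01 0.03 819 z98 near/far 0.081 0.0818
now 0.03 0.05 915 z98 near/far 0.0845 0.0855
10.35 [ 0.42397461 -0.16900848  0.038368  ] [-2.07684542  0.65509835 10.47668467] 2.9803891894223023e-05
```

Force stays low until about 0.039 and then hits a hard stop, and the nose is up 8 mm, so the clip had popped. Lifting away and going to the grip point.

Request:
carry_out --steps '[[[0,0,0],[0,0,0.04],255],[[0,0,0],[0,0,0.04],255],[[0,0,0],[0,0,-2],255],[[0,0,0],[0,0,-5],255],[[0,0,0],[0,0,-8.2],255],[[0,0,0],[-3.6,0.1,-8.2],0],[[0,0,0],[-3.6,0.1,-8.2],0],[[0,0,0],[-3.6,0.1,-8.2],0]]'

```text
clock: 11.35
tcp_pos: [0.4575, -0.1769, 0.1186]
orientation: [-0.001, 0.135, 0.991, 0.0]
wrist_force: [0.2, 0.0, -0.1]
finger_gap: 0.0545
grip_force: 0.0
```

```bash
python3 nose.py s5|grep -v start; python3 - <<'E'
from h import *
go([.459,-.177,.057],74.5)
p,d,c=cam('side');S=pts(d,c)
e=np.array([np.cos(np.radians(-15.5)),np.sin(np.radians(-15.5))]);n=np.array([-e[1],e[0]])
for nm,Q in(('0',pts(np.load('side0.npz')['d'],c)),('now',S)):
    r=Q[...,:2]-[.463,-.178];x=r@e;y=r@n
    X=[];Z=[]
    for a in np.arange(-.045,.05,.005):
        m=(abs(x-a)<.0025)&(y<-.025)&(y>-.045)&(Q[...,2]<.095)
        if m.sum()>5: X.append(a);Z.append(Q[...,2][m].max())
    print(nm,np.polyfit(X,Z,1),np.round(Z,4))
E
```

```text
now -0.05 -0.02 1035 z98 near/far 0.0744 0.0749
now -0.02 0.01 1189 z98 near/far 0.0766 0.0773
now 0.01 0.03 829 z98 near/far 0.0791 0.0793
now 0.03 0.05 878 z98 near/far 0.0804 0.0808
11.4 [ 0.45726193 -0.17682017  0.11853928] [ 0.5766109  -0.04973689 -0.28438992] 0.061894781970679456
shift [-0.19  0.03  6.15] turnz -0.041719995051721526
0 [0.01599296 0.07810997] [0.0772 0.077  0.077  0.0781 0.077  0.0788 0.0784 0.0779 0.078  0.0791
 0.0778 0.0777 0.0788 0.078  0.0791 0.0792 0.0782 0.0786 0.0783]
now [0.08623395 0.07846901] [0.0746 0.0751 0.0748 0.0758 0.0759 0.0768 0.078  0.0778 0.0783 0.0788
 0.0787 0.0791 0.0799 0.0799 0.0809 0.0807 0.0817 0.0818 0.0821]
```

Stable propped pose: tilt about 0.07, rim centre at 0.078. I'll descend open to TCP 0.057 and close gently.

Request:
carry_out --steps '[[[0,0,0],[-0.1,0,0],0],[[0,0,0],[-0.1,0,0],0],[[0,0,0],[-0.1,0,1],0],[[0,0,0],[-0.1,0,3],0],[[0,0,0],[-0.1,0,5],0],[[0,0,0],[-0.1,0,5.8],0],[[0,0,0],[-0.1,0,6.1],0],[[0,0,0],[-0.1,0,6.1],0]]' --force 25

```text
clock: 12.45
tcp_pos: [0.4597, -0.1779, 0.0585]
orientation: [0.0, 0.135, 0.991, -0.0]
wrist_force: [-0.1, -1.0, -0.6]
finger_gap: 0.0855
grip_force: 0.0
```

Request:
carry_out --steps '[[[0,0,0],[0,0,0],30],[[0,0,0],[0,0,0],60],[[0,0,0],[0,0,0],90],[[0,0,0],[0,0,0],120],[[0,0,0],[0,0,0],120],[[0,0,0],[0,0,0],120],[[0,0,0],[0,0,0],120],[[0,0,0],[0,0,0],120]]' --force 25

```text
clock: 13.45
tcp_pos: [0.4601, -0.1778, 0.0591]
orientation: [0.001, 0.135, 0.991, 0.0]
wrist_force: [-0.2, 2.0, 5.5]
finger_gap: 0.0664
grip_force: 26.8
```

```bash
python3 nose.py s6|tail -1
```

```text
13.5 [ 0.46011625 -0.17777671  0.05907419] [-0.04075468  2.1291453   5.42672795] 0.0665725285111077
```

View pics/s6.png

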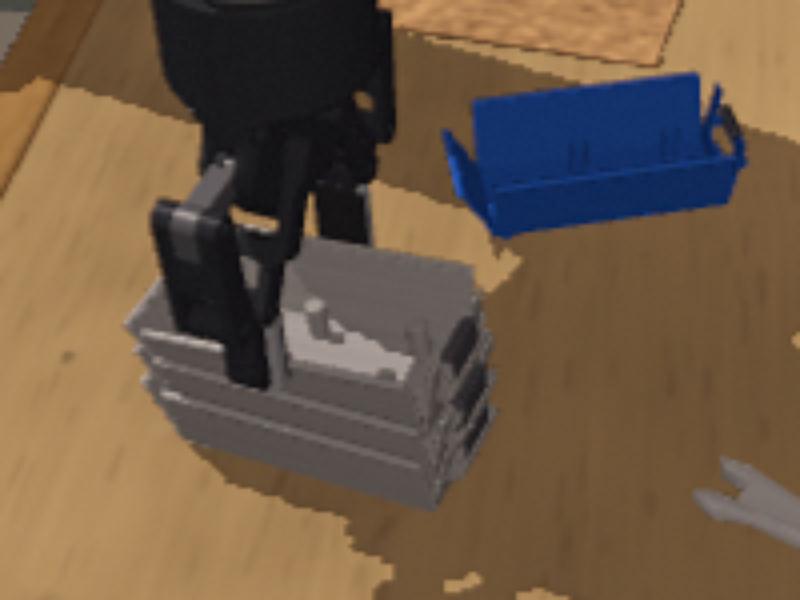

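Gripped at 66.5 mm, with tips at crop (250,385) near the middle rim's level. A small test lift comes first.

Request:
carry_out --steps '[[[0,0,0],[0,0,-0.1],120],[[0,0,0],[0,0,-0.2],120],[[0,0,0],[0,0,-0.3],120],[[0,0,0],[0,0,-0.4],120],[[0,0,0],[0,0,-0.5],120],[[0,0,0],[0,0,-0.6],120],[[0,0,0],[0,0,-0.7],120],[[0,0,0],[0,0,-0.8],120]]'

```text
clock: 14.5
tcp_pos: [0.4594, -0.1777, 0.0664]
orientation: [-0.0, 0.135, 0.991, 0.0]
wrist_force: [0.2, -0.1, -0.5]
finger_gap: 0.0662
grip_force: 28.3
```

```bash
python3 nose.py s7|tail -1;python3 - <<'E'
from h import *
a=cv2.imread('pics/s6.png');b=cv2.imread('pics/s7.png')
cv2.imwrite('pics/ab.png',np.hstack([a[180:540,100:500],b[180:540,100:500]]))
E
```

```text
14.55 [ 0.45953182 -0.17777062  0.06649839] [-0.18294313 -0.10856722 -0.85624354] 0.0668084292805074
```

View pics/ab.png

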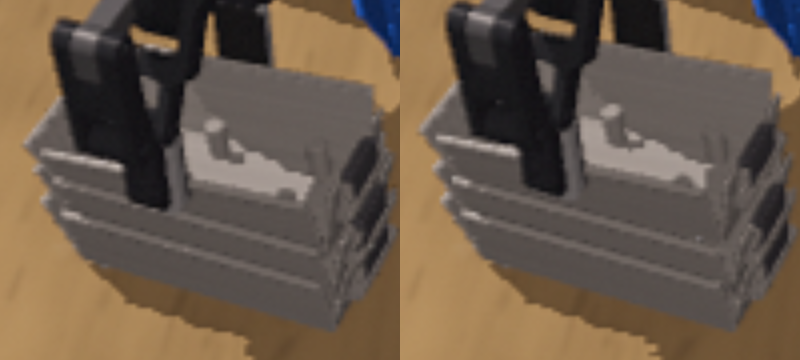

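The right half shows the top tray rising alone while the lower two stay put, at about 1 N load. Lifting on.

Request:
carry_out --steps '[[[0,0,0],[0,0,-0.5],120],[[0,0,0],[0,0,-1],120],[[0,0,0],[0,0,-2],120],[[0,0,0],[0,0,-3.5],120],[[0,0,0],[0,0,-5.5],120],[[0,0,0],[0,0,-7.5],120],[[0,0,0],[0,0,-9],120],[[0,0,0],[0,0,-9],120]]' --force 30

```text
clock: 15.55
tcp_pos: [0.4605, -0.1783, 0.1579]
orientation: [0.001, 0.135, 0.991, -0.001]
wrist_force: [0.1, 0.4, -1.3]
finger_gap: 0.0664
grip_force: 33.7
```

```bash
python3 - <<'E'
from h import *
p,d,c=cam('side');S=pts(d,c)
e=np.array([np.cos(np.radians(-15.5)),np.sin(np.radians(-15.5))]);n=np.array([-e[1],e[0]])
r=S[...,:2]-[.463,-.178];x=r@e;y=r@n;z=S[...,2]
X=[];Z=[];L=[]
for a in np.arange(-.05,.055,.005):
    m=(abs(x-a)<.0025)&(y<-.02)&(y>-.045)&(p.max(-1)>60)
    k=m&(z>.1)
    X.append(a);Z.append(z[k].max() if k.sum()>3 else np.nan);k=m&(z<.075);L.append(z[k].max() if k.sum() else np.nan)
print('top',np.round(Z,4));print('mid',np.round(L,4))
s=env.get_state();print(s['clock'],s['tcp_pos'],s['wrist_force'],s['finger_gap'])
go([.459+.03,-.177,.157]);go([.494,.170,.157],80.5)
cv2.imwrite('pics/s8.png',cv2.resize(p[130:380,150:400],(600,600))[:,:,::-1])
E
```

```text
top [0.4903 0.4908 0.4911 0.4908 0.4891 0.4894 0.4923 0.4929 0.4932 0.4936
 0.4938 0.494  0.4941 0.4327 0.4322 0.4296 0.4949 0.4933 0.4925 0.1804
 0.181 ]
mid [0.0593 0.0602 0.0596 0.0593 0.0602 0.06   0.0602 0.0602 0.0591 0.0601
 0.0604 0.0593 0.0615 0.0601 0.0597 0.06   0.0605 0.0602 0.0601 0.06
 0.0607]
15.6 [ 0.45987077 -0.17796825  0.15688569] [-0.28978048 -0.36687559 -1.50144023] 0.0663548720353237
shift [-2.78  0.87 -0.01] turnz None
shift [ 6.030e+00  3.444e+01 -3.000e-02] turnz -6.041051649669299
```

View pics/s8.png

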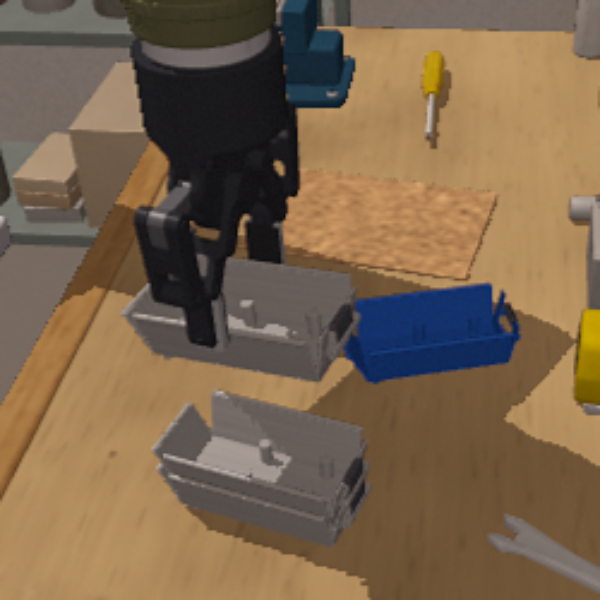

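The top tray has come free, and the two below stand level with their rim at 0.060. Carrying it to above the mat.

Request:
carry_out --steps '[[[0,0,-1],[0.4,2.5,0],120],[[0,0,-2],[1.2,7,0],120],[[0,0,-3],[2,12,0],120],[[0,0,-4],[3,17.5,0],120],[[0,0,-5],[4,23,0],120],[[0,0,-6],[5,28,0],120],[[0,0,-6],[5.6,32,0],120],[[0,0,-6],[6.2,34.4,0],120]]'

```text
clock: 16.6
tcp_pos: [0.4913, 0.1722, 0.1552]
orientation: [-0.001, 0.082, 0.997, -0.0]
wrist_force: [1.0, -0.1, -1.1]
finger_gap: 0.0666
grip_force: 33.9
```

Request:
carry_out --steps '[[[0,0,0],[0,0,1],120],[[0,0,0],[0,0,2],120],[[0,0,0],[0,0,3.5],120],[[0,0,0],[0,0,5],120],[[0,0,0],[0,0,6],120],[[0,0,0],[0,0,7],120],[[0,0,0],[0,0,7],120],[[0,0,0],[0,0,7],120]]'

```text
clock: 17.6
tcp_pos: [0.4923, 0.1703, 0.0867]
orientation: [0.0, 0.083, 0.997, 0.0]
wrist_force: [-0.8, 0.0, -0.3]
finger_gap: 0.066
grip_force: 34.0
```

```bash
python3 - <<'E'
from h import *
p,d,c=cam('side');S=pts(d,c); s=env.get_state();t=s['tcp_pos']
e=np.array([np.cos(np.radians(-9.5)),np.sin(np.radians(-9.5))]);n=np.array([-e[1],e[0]])
r=S[...,:2]-t[:2];x=r@e;y=r@n;z=S[...,2]
X=[];Z=[];B=[]
for a in np.arange(-.055,.075,.005):
    m=(abs(x-a)<.0025)&(y<-.015)&(y>-.042)&(p.max(-1)>50)&(z>.03)&(z<.3)
    X.append(a);Z.append(z[m].max() if m.sum()>2 else np.nan);B.append(z[m].min() if m.sum()>2 else np.nan)
print('rim',np.round(Z,4));print(np.round(B,4))
print(s['clock'],t,s['wrist_force'],s['finger_gap'])
go([.490,.171,.088],80.5)
cv2.imwrite('pics/s9.png',cv2.resize(p[130:280,200:400],(800,600))[:,:,::-1])
E
```

```text
rim [0.0819 0.0999 0.1015 0.1013 0.2943 0.2959 0.2974 0.2998 0.2988 0.2949
 0.2986 0.2999 0.2997 0.3    0.2997 0.2993 0.2977 0.2996 0.2932 0.1064
 0.1084 0.108  0.1089 0.1051 0.1089    nan]
[0.0732 0.0662 0.0632 0.0606 0.0683 0.0675 0.0659 0.0658 0.0671 0.0665
 0.0707 0.0708 0.0637 0.0719 0.0716 0.0698 0.0701 0.0712 0.0724 0.0742
 0.0731 0.068  0.0756 0.0759 0.0904    nan]
17.65 [0.49241675 0.17041414 0.08686029] [-0.27121972 -0.76376996 -0.90208415] 0.06609840216552536
shift [ 0.25  0.02 -0.11] turnz -0.03379462610224948
```

View pics/s9.png

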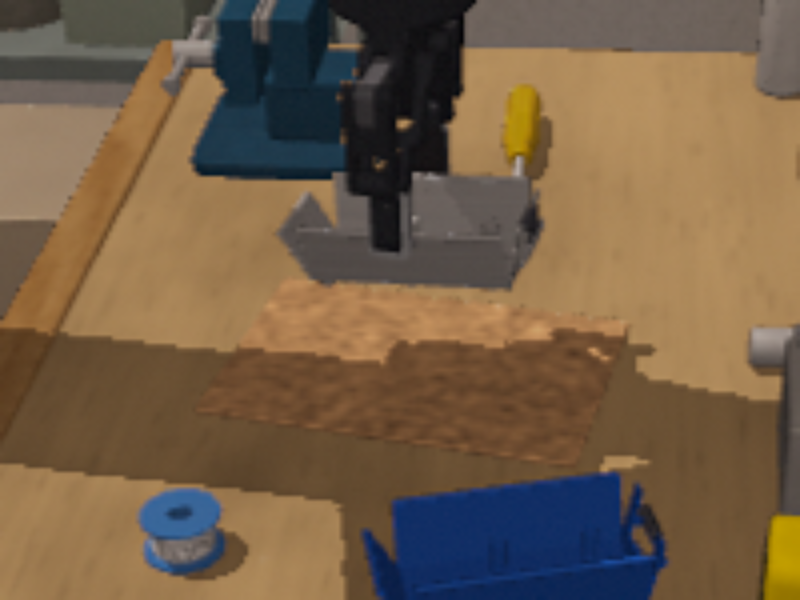

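The tray hangs over the mat, tilted nose-up about 0.077 rad, with its rim middle at 0.104. I'll level it and lower it to just above the mat.

Request:
carry_out --steps '[[[0,1.5,0],[0.2,0,0],120],[[0,3,0],[0.2,0,0.5],120],[[0,4.4,0],[0.2,0,1.5],120],[[0,4.4,0],[0.2,0,2.5],120],[[0,4.4,0],[0.2,0,3.5],120],[[0,4.4,0],[0.2,0,4.3],120],[[0,4.4,0],[0.2,0,4.8],120],[[0,4.4,0],[0.2,0,5],120]]'

```text
clock: 18.65
tcp_pos: [0.4898, 0.1706, 0.0361]
orientation: [-0.038, 0.083, 0.996, 0.003]
wrist_force: [1.8, -0.3, -0.4]
finger_gap: 0.0662
grip_force: 33.9
```

```bash
cat > tilt.py <<'E'
from h import *
p,d,c=cam('side');S=pts(d,c); s=env.get_state();t=np.array([.491,.17])
e=np.array([np.cos(np.radians(-9.5)),np.sin(np.radians(-9.5))]);n=np.array([-e[1],e[0]])
r=S[...,:2]-t[:2];x=r@e;y=r@n;z=S[...,2]
X=[];Z=[]
for a in np.arange(-.055,.075,.005):
    m=(abs(x-a)<.0025)&(y<-.015)&(y>-.042)&(p.max(-1)>50)&(z>.015)&(z<.08)
    if m.sum()>2: X.append(a);Z.append(z[m].max())
print(np.round(X,3),np.round(Z,4))
m=(p.astype(int).max(-1)-p.min(-1)<25)&(p.max(-1)>60)&(abs(x)<.09)&(abs(y)<.05)&(z>.008)&(z<.065)
R_=cv2.minAreaRect(S[m][:,:2].astype(np.float32));print(R_)
print(s['clock'],s['tcp_pos'],s['wrist_force'],s['finger_gap'])
cv2.imwrite('pics/last.png',cv2.resize(p[130:280,200:400],(800,600))[:,:,::-1])
E
python3 tilt.py
```

```text
[-0.055 -0.05  -0.045 -0.04  -0.035 -0.03  -0.025 -0.02  -0.015 -0.01
 -0.005 -0.     0.005  0.01   0.015  0.02   0.025  0.03   0.035  0.04
  0.045  0.05   0.055  0.06   0.065] [0.0325 0.0544 0.0538 0.0549 0.0542 0.0532 0.0527 0.0538 0.0552 0.0686
 0.0446 0.0448 0.0461 0.0782 0.0745 0.0544 0.0541 0.0527 0.0532 0.0549
 0.0545 0.0551 0.0539 0.0538 0.0539]
((0.49113893508911133, 0.16205838322639465), (0.08092981576919556, 0.132881760597229), 82.27566528320312)
18.7 [0.48984409 0.17062987 0.03611072] [-0.37226149  0.69092588 -0.99988836] 0.06639995854251482
```

Level, with the rim at 0.054; resting height is 0.045. Lowering slowly.

Request:
carry_out --steps '[[[0,0,0],[0,0,0.2],120],[[0,0,0],[0,0,0.35],120],[[0,0,0],[0,0,0.5],120],[[0,0,0],[0,0,0.6],120],[[0,0,0],[0,0,0.7],120],[[0,0,0],[0,0,0.75],120],[[0,0,0],[0,0,0.8],120],[[0,0,0],[0,0,0.85],120]]'

```text
clock: 19.7
tcp_pos: [0.4894, 0.1707, 0.0279]
orientation: [-0.038, 0.083, 0.996, 0.003]
wrist_force: [-0.0, -0.5, -0.6]
finger_gap: 0.0661
grip_force: 33.9
```

```bash
python3 tilt.py
```

```text
[-0.055 -0.05  -0.045 -0.04  -0.035 -0.03  -0.025 -0.02  -0.015 -0.01
 -0.005 -0.     0.005  0.01   0.015  0.02   0.025  0.03   0.035  0.04
  0.045  0.05   0.055  0.06   0.065] [0.0361 0.0452 0.0451 0.0462 0.046  0.0452 0.0454 0.0464 0.0456 0.061
 0.0371 0.0374 0.0406 0.0694 0.0661 0.046  0.0448 0.0463 0.0464 0.0448
 0.0457 0.0469 0.0452 0.0378 0.0457]
((0.4902518093585968, 0.16263391077518463), (0.0835360661149025, 0.1345933973789215), 83.04094696044922)
19.75 [0.48933844 0.17073319 0.02781428] [ 0.1596246  -0.2499892  -0.31504807] 0.06583797535952988
```

Request:
carry_out --steps '[[[0,0,0],[0,0,0.05],120],[[0,0,0],[0,0,0.1],120],[[0,0,0],[0,0,0.15],120],[[0,0,0],[0,0,0.15],120],[[0,0,0],[0,0,0.15],40],[[0,0,0],[0,0,0.15],0],[[0,0,0],[0,0,0.15],0],[[0,0,0],[0,0,0.15],0]]'

```text
clock: 20.75
tcp_pos: [0.4892, 0.1707, 0.0263]
orientation: [-0.038, 0.083, 0.996, 0.003]
wrist_force: [-0.0, -0.4, -0.7]
finger_gap: 0.085
grip_force: 0.0
```

Request:
carry_out --steps '[[[0,0,0],[0,0,0],0],[[0,0,0],[0,0,0],0],[[0,0,0],[0,0,-0.5],0],[[0,0,0],[0,0,-2],0],[[0,0,0],[0,0,-5],0],[[0,0,0],[0,0,-9],0],[[0,0,0],[0,0,-14],0],[[0,0,0],[0,0,-14],0]]'

```text
clock: 21.75
tcp_pos: [0.5031, 0.1694, 0.1714]
orientation: [-0.034, 0.083, 0.996, 0.004]
wrist_force: [0.1, -0.1, -0.6]
finger_gap: 0.0853
grip_force: 0.0
```

```bash
python3 tilt.py; python3 -c "
from h import *
p,d,c=cam('top');a=p[200:360,170:310];b=cv2.imread('pics/last.png')[:,:,::-1]
cv2.imwrite('pics/fin.png',np.hstack([cv2.resize(a,(350,400)),cv2.resize(b,(450,400))])[:,:,::-1])"
```

```text
[-0.055 -0.05  -0.045 -0.04  -0.035 -0.03  -0.025 -0.02  -0.015 -0.01
 -0.005 -0.     0.005  0.01   0.015  0.02   0.025  0.03   0.035  0.04
  0.045  0.05   0.055  0.06   0.065] [0.0259 0.0449 0.0439 0.0453 0.0458 0.0443 0.0445 0.0448 0.044  0.0449
 0.0453 0.0449 0.0446 0.0444 0.0445 0.0454 0.0453 0.046  0.0461 0.0454
 0.046  0.0455 0.0445 0.0371 0.0445]
((0.4913044571876526, 0.1681097149848938), (0.07086605578660965, 0.13334496319293976), 78.64625549316406)
21.8 [0.50170322 0.16919373 0.16902084] [ 1.47198913 -0.17729478 -0.81422195] 0.08599167645113784
```

View pics/fin.png

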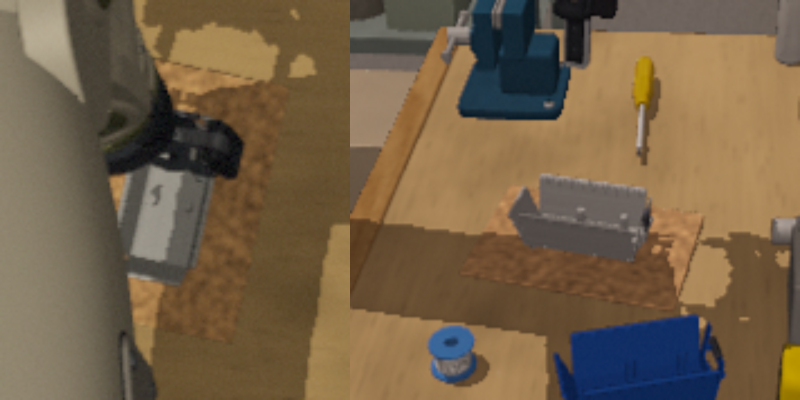

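The tray lies flat in the middle of the mat at (0.491,0.168), within 1–2° of square, rim at 0.045. The gripper is clear, so I'm handing in.

```bash
python3 -c "
from workcell import env
print(env.hand_in())"
```

```text
the job is handed in; nothing more can be done
None
```

The top tray is free and lies flat, upright and about square in the middle of the cork mat. The lower two were still nested, level and unmoved when last measured just after the lift, and the job is handed in with no verdict returned.

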